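# Pin the elbow of a swing-arm lamp

## Robot

A 6-joint arm with a two-finger parallel gripper is mounted at the origin on the work surface. World frame = base frame: x ahead of the robot, y to its left, z up, the work surface at z = 0. Lengths are in m, angles in rad, forces in N, time in s.
With the tool pointing down it reaches from about 0.425 to 0.95 m from the base axis. Payload 3.5 kg.
Tool frame: the origin (TCP) lies at the very end of the fingers, on their centre line; the grasp point (between the pads) lies 19 mm behind it; z points along the fingers, y is the direction in which the jaws open and shut (so a half turn about z gives the same grasp; the last joint's range is limited). The gripper opens to 85 mm and grips with 20 to 120 N. Pads are 22 mm wide; open, the fingers measure 114 mm over their backs; the gripper's body (76 mm by 85 mm) begins 54 mm behind the grasp point. The pads swing forward as they close: fully open they stand 13 mm farther back than shut.
Start: joints at [-0.15, 0.286, 1.577, -0, 1.279, -0.15], TCP at [0.675, 0, 0.231] pointing down, gripper open.
Joint ranges: [-2.77, 2.77], [-0.9, 2.22], [0.21, 2.48], [-1.53, 4.67], [0.24, 2.81], [-2.84, 2.84]. Speed limits (rad/s): [2.79, 2.79, 3.14, 3.14, 3.14, 3.14].

## Interface

Orientations are given as a unit quaternion [x, y, z, w].
In Python, from plant import get_state, vision, ctrl, cut_out gives the robot as it stands.
- The arm moves only by the tool jog_arm, never from a script. Its argument "commands" is text: rows parted by semicolons, each of 6 numbers parted by spaces: the shift along the world's x, y, z in m, then the turn, a rotation vector about the world's x, y, z in rad. A call has 1 to 20 rows; each row is the pose to reach, as a shift and turn from the pose commanded when the call began; what a row does not reach only later rows make up. A row lasts 1/8 s, in which the tool goes at most 62.5 mm and 10.7 degrees, less where a joint would pass 70% of its speed; a pose out of reach is approached as far as the arm can. A call with a gripper value outside its range is refused whole. "gripper" is the opening in per cent of the stroke, from 0 (shut) to 100 (fully open), set as the call begins (left out, the last holds). The fingers move at their own pace and stop on an object; "grip_force" is the grip in N (left out, the last holds). Time passes only in rows, so rows that repeat a pose let the fingers close. It gives the time, the measured TCP pose, the force and the opening at its end, in the units of the state.
- get_state(): the state, without advancing time (a new reading comes with each control period).
- vision.read_camera(name): name is "scene" or "side" or "wrist"; returns a dict with "frame" (420x560x3 uint8, red, green, blue), "z_map" (420x560 float32, m along the optical axis (not along the pixel's ray), 0 where there is no reading), "fx", "fy", "cx", "cy" (pixels), "R" (3x3) and "t" (3): a world point X has camera coordinates R X + t. Camera axes: x right, y down, z forward; pixel columns grow to the right and rows downward; lengths in m; the calibration is good to about 2 mm. A picture is of the moment at which its call begins.
- ctrl.sign_off(): hands the job in, once; it reports no verdict.
Trained networks look in the newest picture that a camera, given by its name, has taken for a name from the list of things; names that differ only in an ending like _2 or _b are one class to them, and where a whole thing is asked for, a point or a joint stands for the part that bears it (a point fixed in the world has none). Each returns a list of dicts, best first, with "conf" (0 to 1); they miss things now and then, are a little off and sometimes report something else, mostly with a low value. They report only what shows in the picture. A call takes as long as a camera call. They do not tell look-alikes from the thing itself.
- cut_out(camera, query): "pixels" (420x560 bool, what is visible of it) and "box" ([centre column, centre row, width, height] in pixels, round what is visible of it).
The state is a dict: "time": time; "qpos": joint angles; "dq": joint speeds; "joint_efforts": joint torques, N m; "eef_pos": TCP position; "tcp_rot": TCP orientation; "contact_force": force on the tool from outside, world axes, zero at the start; "wrist_torque": the same for the moment, N m; "opening": opening from 0.0 (shut) to 1.0 (fully open).
Only numpy, scipy, OpenCV 4.12 (cv2) and the standard library are available. Lean on these libraries where they do the work, as an engineer would, in place of code of your own. Each camera call takes 0.05 s, during which the arm holds its last target.

## Task

Join this swing-arm lamp again for the sale room: take the red-knobbed pivot pin out of its wooden block, put it down through the eye of the white lamp arm, bring the eye over the hole in the brass bush of the bracket and push the pin fully home, its collar down on the eye, then let go. The hole is off the middle of the bush and hidden once the eye is over it, so feel for it with light pressure: leaning hard on the pin chips the parts. Leave the arm lying flat on bush and cork rest, and do not disturb the jar, the screwdriver and the mug.

Things in the scene. Friction and masses are not known exactly. Their poses are not given: they have to be found in the camera images.
- base: Bracket, the fixed half: board 130 x 350 x 12 mm that does not move, carrying a dark steel ring (108 mm across) with a round brass bush set in it, flat top 42 mm above the bench, and, 205 mm along its own +y, a cork-topped rest (100 x 120 mm, top at 42 mm). Origin: on the bench under the bracket's centre, z up. The pin must never press on the bracket with more than 45 N.
- base_center (a point): Bracket's centre (middle of bush and ring) at the height of their top. The bush is eccentric: its upright 12 mm hole (through, 24 mm) has its axis 8 mm from this centre in an unknown direction (bush clamped at an unknown angle, it does not turn now). Within 50 mm of the centre the top is flat but for the hole.
- link: The loose half: white lamp arm, 0.25 to 0.5 kg, lying flat on bush and rest, free to slide. Origin: underside of the eye, on its hole's axis. A bar 22 mm wide, 12 mm thick runs along its +y (z up) to a round grey lamp head 80 mm across, 30 mm high, centred 200 mm from the eye. The pin must never press on the arm with more than 45 N.
- link_eye (a point): Middle of the eye's top face, on the hole's axis, 16 mm above the arm's underside (58 mm above the bench). The eye is a ring 64 mm across and 16 mm thick with a 12.4 mm hole right through. At the start it lies 16 to 29 mm off the bracket's centre.
- pin_knob (a point): Pivot pin, 70 g or so, standing upright in its block at the start; this point is the middle of the red knob where it is gripped (upright cylinder 18 mm in diameter, 32 mm tall). z runs from nose to knob. 16 mm below the point is the collar's top (collar 24 mm in diameter, 4 mm thick), 20 mm below the collar's underside, 58 mm below the end of the nose.
- pin_collar (a point): Centre of the underside of the pin's collar. Below it the steel shank, 10 mm in diameter, reaches 38 mm down.
- pin_tip (a point): End of the pin's nose, flat and 6 mm in diameter, tapering out to the full 10 mm over the lowest 8 mm.
- holder: Fixed wooden block 56 x 56 x 42 mm with a 13 mm upright hole, in which the pin stands with its collar on the block's top. Origin: middle of its underside.
- jar: Loose amber jar, 52 mm in diameter, 65 mm high; origin at the middle of its underside. To be left alone.
- driver: Loose screwdriver, 170 mm long, lying on the bench beyond the work; origin near its middle. To be left alone.
- mug: Loose blue mug, 76 mm in diameter, 85 mm high; origin at the middle of its underside. To be left alone.
Mind the look-alikes: they are no part of the job. Of the things that look like the part that bears pin_knob, take the one that is farthest to the robot's left at the start.

How it is judged:
On the way, in this order (a step that is already met when the one before it is completed fails the run):
1. the pin's nose is in the arm's eye (z of pin_tip in the frame of link_eye below -0.004 m and horizontal distance between pin_tip and link_eye below 0.006 m), for 0.05 s.
2. the pin, still through the eye, has entered the hole of the bush (z of pin_tip in the frame of base below 0.034 m and horizontal distance between pin_tip and link_eye below 0.006 m), for 0.05 s.
At the end, for the whole second after the job is handed in: The pin stands upright (0.1 rad) through eye and bush, collar within 3 mm of the eye's top, nose at most 23.5 mm above the bench, within 4 mm of the eye's axis and 13 mm of the bracket's centre; the arm lies flat (0.05 rad) on bush and rest; the pin is released, all at rest (z of pin_collar in the frame of link_eye below 0.003 m and z of pin_tip in the frame of base below 0.0235 m and horizontal distance between pin_collar and link_eye below 0.004 m and horizontal distance between pin_collar and base below 0.013 m and angle between pin_knob's own z axis and vertical below 0.1 rad and angle between link_eye's own z axis and vertical below 0.05 rad and height (world z) of link_eye above 0.055 m and contact force between the fingers and pin below 0.1 N and linear speed of each of pin, link below 0.02 m/s); the robot touches nothing.
It fails at once if the pin is pressed against the bracket with more than 45 N (contact force between pin and base above 45 N).
It fails at once if the pin is pressed against the arm with more than 45 N (contact force between pin and link above 45 N).
It fails at once if the lamp arm is tipped or knocked off its supports (angle between link_eye's own z axis and vertical above 0.3 rad or height (world z) of link_eye below 0.045 m).
It fails at once if the jar, screwdriver or mug is disturbed (moved more than 25 mm) (distance of any of jar, driver, mug from where it was at the start of the episode above 0.025 m).
It also fails if it takes over 54 s, if anything falls off the work surface, if the arm or the gripper's body presses on something with over 40 N, if the wrist force passes 120 N, or if a joint passes its speed limit or range.

## Working session

There is one attempt and no reset: what is moved stays moved. The work goes in short steps, Python scripts to look and compute and a tool call to move; the robot and the scene stay as the last step left them, time stands still between calls to the robot, and variables do not carry over. Pictures are saved under pics/ and viewed, and the job is handed in when it is done.

Besides the shell and the picture viewer there is one more tool, called after "Request:" as name(argument=value, ...) on one line, values as JSON. jog_arm: Moves the arm, as the interface text tells. Its arguments: {"type":"object","properties":{"commands":{"type":"string"},"gripper":{"type":"number"},"grip_force":{"type":"number"}},"required":["commands"]}

```bash
mkdir -p pics; ls
cat > h.py <<'E'
import numpy as np, cv2
from plant import get_state, vision, ctrl, cut_out
def pts(c,mask):
    z=c["z_map"]; v,u=np.nonzero(mask&(z>0)); d=z[v,u]
    P=np.stack([(u-c["cx"])/c["fx"]*d,(v-c["cy"])/c["fy"]*d,d],1)
    return (P-c["t"])@c["R"], u, v
def proj(c,X):
    p=c["R"]@np.array(X)+c["t"]; return c["fx"]*p[0]/p[2]+c["cx"], c["fy"]*p[1]/p[2]+c["cy"]
def save(c,n): cv2.imwrite("pics/"+n+".png",c["frame"][:,:,::-1])
E
python3 - <<'E'
from h import *
s=get_state(); print(s)
for cam in ["scene","side","wrist"]:
    c=vision.read_camera(cam); save(c,cam+"0")
    print(cam, "cam pos", -c["R"].T@c["t"])
    for q in ["pin_knob","link","base","holder","jar","mug","driver"]:
        for r in cut_out(cam,q):
            P,u,v=pts(c,r["pixels"])
            if len(P): print(q,round(r["conf"],2),np.round(r["box"]),np.round(np.median(P,0),3),np.round(P.min(0),3),np.round(P.max(0),3))
print(get_state()["time"])
E
```

```text
pics
{'time': 0.0, 'qpos': array([-1.50028155e-01,  2.87220833e-01,  1.57820990e+00, -4.43265511e-06,
        1.27857484e+00, -1.49984826e-01]), 'dq': array([ 0.00084352,  0.00026407,  0.00134582,  0.00133123,  0.00014867,
       -0.00020094]), 'joint_efforts': array([-1.79628755e-04, -4.05981302e+01, -2.92628127e+01, -1.54224781e-04,
        5.81841552e-03,  3.74769741e-06]), 'eef_pos': array([6.74334402e-01, 1.10132953e-04, 2.29892577e-01]), 'tcp_rot': array([ 0.70712113,  0.7070914 , -0.00071773, -0.00096975]), 'contact_force': array([ 0.40362819, -0.13898231,  0.79144359]), 'wrist_torque': array([ 0.00196142,  0.01524882, -0.01620444]), 'opening': 0.9986486870071005}
scene cam pos [ 1.16798318 -0.03812259  0.50761724]
pin_knob 0.66 [188. 174.   7.  30.] [ 0.473 -0.318  0.051] [ 0.368 -0.365 -0.002] [ 0.528 -0.301  0.075]
pin_knob 0.66 [182. 189.  10.  30.] [ 0.534 -0.308  0.049] [ 0.44  -0.359 -0.003] [ 0.543 -0.298  0.074]
pin_knob 0.62 [229. 168.  11.  19.] [ 0.463 -0.231  0.061] [ 0.447 -0.247  0.041] [ 0.469 -0.222  0.078]
link 0.97 [427. 220. 148.  48.] [0.566 0.21  0.057] [
[... 1430 characters left out ...]
744 -0.239  0.016] [ 0.635 -0.298 -0.002] [ 0.833 -0.223  0.027]
wrist cam pos [0.67498696 0.08008697 0.37414318]
link 0.93 [156.  79.  70. 157.] [0.551 0.084 0.056] [0.503 0.03  0.01 ] [0.575 0.178 0.06 ]
base 0.77 [161. 110. 125. 210.] [0.552 0.095 0.012] [ 0.453 -0.044 -0.002] [0.611 0.191 0.059]
holder 0.44 [113. 317.  17.  14.] [ 0.432 -0.202  0.017] [ 0.406 -0.225 -0.001] [0.619 0.013 0.291]
jar 0.64 [230. 346.  43.  48.] [ 0.602 -0.226  0.038] [ 0.559 -0.304 -0.001] [0.658 0.012 0.309]
mug 0.8 [365. 191.  86. 113.] [ 0.768 -0.023  0.049] [ 0.728 -0.098 -0.002] [0.842 0.053 0.087]
driver 0.81 [313. 340. 111.  24.] [ 0.748 -0.238  0.02 ] [ 0.634 -0.279 -0.001] [ 0.801 -0.224  0.027]
1.2
```

View pics/scene0.png

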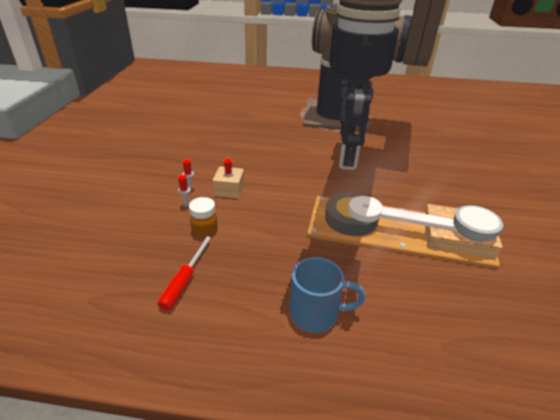

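View pics/side0.png

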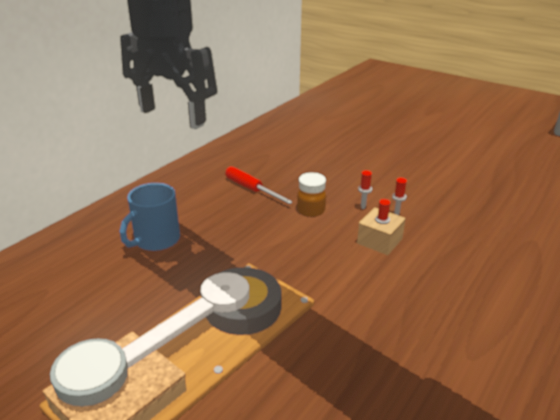

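View pics/wrist0.png

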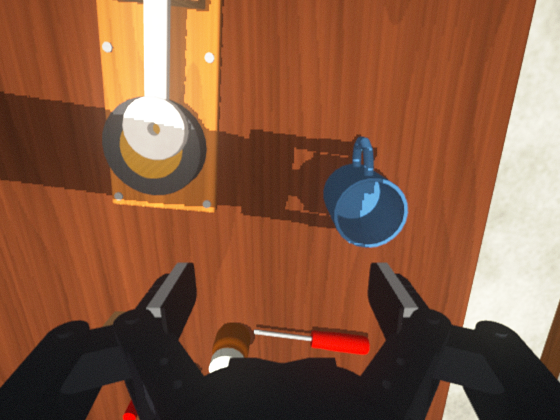

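```bash
cat > m.py <<'E'
from h import *
from scipy.optimize import least_squares
def fitc(xy,r=None):
    c0=xy.mean(0)
    if r is None:
        s=least_squares(lambda p:np.hypot(*(xy-p[:2]).T)-p[2],[*c0,.03],loss="soft_l1",f_scale=.001)
    else:
        s=least_squares(lambda p:np.hypot(*(xy-p[:2]).T)-r,c0,loss="soft_l1",f_scale=.001)
    return s.x, np.sqrt(np.mean(s.fun**2))
def plane(c,u,v,z):  # pixel ray onto world z
    o=-c["R"].T@c["t"]; d=np.stack([(u-c["cx"])/c["fx"],(v-c["cy"])/c["fy"],np.ones(len(u))],1)@c["R"]
    return (o+d*((z-o[2])/d[:,2])[:,None])[:,:2]
E
python3 - <<'E'
from m import *
for cam in ["scene","side","wrist"]:
    c=vision.read_camera(cam); f=c["frame"].astype(int); print(cam,c["fx"],c["cx"],c["cy"])
    full=np.ones(f.shape[:2],bool)
    z=c["z_map"]; P,u,v=pts(c,full); W=np.full(f.shape,np.nan); W[v,u]=P
    # red knob of the pin in block
    R,G,B=f[...,0],f[...,1],f[...,2]
    near=(np.hypot(W[...,0]-.455,W[...,1]+.232)<.035)
    red=near&(R>110)&(G<50)&(B<50)&(W[...,2]>.044)
    if red.sum()>10:
        q=W[red]; print("knob n",red.sum(),q.mean(0).round(4),q.min(0).round(4),q.max(0).round(4), "circ",fitc(q[:,:2],.009))
    # block top
    bt=near&(abs(W[...,2]-.042)<.004)
    if bt.sum()>10: print("blocktop",bt.sum(),W[bt].mean(0).round(4),W[bt].min(0).round(4),W[bt].max(0).round(4))
    # eye
    sat=f.max(-1)-f.min(-1)
    e=(np.hypot(W[...,0]-.56,W[...,1]-.06)<.07)&(W[...,2]>.0555)&(W[...,2]<.061)
    e=e.astype(np.uint8)
    cn=max(cv2.findContours(e,cv2.RETR_EXTERNAL,cv2.CHAIN_APPROX_NONE)[0],key=cv2.contourArea)[:,0,:]
    b=W[cn[:,1],cn[:,0]]; 
    print("eye z",np.median(W[e>0][:,2]), "contour",len(cn))
    pp=plane(c,cn[:,0].astype(float),cn[:,1].astype(float),.058)
    s=pp[:,1]<(pp[:,1].min()+.045)
    print("eye circ",fitc(pp[s]),fitc(pp[s],.032))
    # ring top
    r=((np.hypot(W[...,0]-.56,W[...,1]-.05)<.09)&(W[...,2]>.039)&(W[...,2]<.061)).astype(np.uint8)
    cn=max(cv2.findContours(r,cv2.RETR_EXTERNAL,cv2.CHAIN_APPROX_NONE)[0],key=cv2.contourArea)[:,0,:]
    b=W[cn[:,1],cn[:,0]]; pp=plane(c,cn[:,0].astype(float),cn[:,1].astype(float),.042)
    ok=(abs(b[:,2]-.042)<.003)
    print("ring",ok.sum(),fitc(pp[ok]),fitc(pp[ok],.054))
    # board corners
    np.save("W_"+cam,W); np.save("F_"+cam,f)
E
```

```text
scene 391.34075171458136 273.3909736224225 206.657266806092
knob n 90 [ 0.4627 -0.2311  0.0663] [ 0.453  -0.2391  0.048 ] [ 0.4676 -0.2242  0.0786] circ (array([ 0.45601761, -0.23311516]), np.float64(0.0022488696100352572))
blocktop 302 [ 0.4614 -0.2307  0.0411] [ 0.4272 -0.2608  0.038 ] [ 0.4859 -0.2042  0.046 ]
eye z 0.056991735485836845 contour 78
eye circ (array([0.54664835, 0.05935603, 0.03036585]), np.float64(0.0011698508705836387)) (array([0.54669228, 0.06131394]), np.float64(0.0017857791671133747))
ring 133 (array([0.53572728, 0.0408886 , 0.05409256]), np.float64(0.013101401384405919)) (array([0.5357343 , 0.04078793]), np.float64(0.013165339792717654))
side 543.3528486301237 275.2608500042655 211.12898889537308
knob n 159 [ 0.4532 -0.2253  0.0685] [ 0.4468 -0.2378  0.0503] [ 0.4616 -0.2195  0.0803] circ (array([ 0.4546746 , -0.23170081]), np.float64(0.002246079392216363))
blocktop 569 [ 0.4523 -0.2252  0.0423] [ 0.4262 -0.2598  0.038 ] [ 0.4841 -0.2     0.046 ]
eye z 0.058053122603771476 contour 119
eye circ (array([0.54200406, 0.06290364, 0.03154468]), np.float64(0.000611002995211592)) (array([0.54205025, 0.06343035]), np.float64(0.0006894846856664087))
ring 174 (array([0.53075971, 0.042307  , 0.0539482 ]), np.float64(0.007740635548672215)) (array([0.5307928, 0.0423361]), np.float64(0.007718723655556016))
wrist 299.2499846816466 281.75976972565456 206.93199989778557
eye z 0.05796784705833712 contour 179
eye circ (array([0.54361958, 0.06255058, 0.03123965]), np.float64(0.00040493104516588235)) (array([0.54363149, 0.06344397]), np.float64(0.0007011473466889236))
ring 265 (array([0.53218559, 0.04140238, 0.05330883]), np.float64(0.009902177918222042)) (array([0.53227184, 0.04177929]), np.float64(0.009647802025386098))
```

Run:
```python
import cv2
w=cv2.imread("pics/wrist0.png")[60:230,60:260]; s=cv2.imread("pics/side0.png")[250:350,160:330]
cv2.imwrite("pics/crop0.png",cv2.resize(w,None,fx=3.5,fy=3.5,interpolation=cv2.INTER_CUBIC))
cv2.imwrite("pics/crop1.png",cv2.resize(s,None,fx=4.5,fy=4.5,interpolation=cv2.INTER_CUBIC))
```

```text
(no output)
```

View pics/crop0.png

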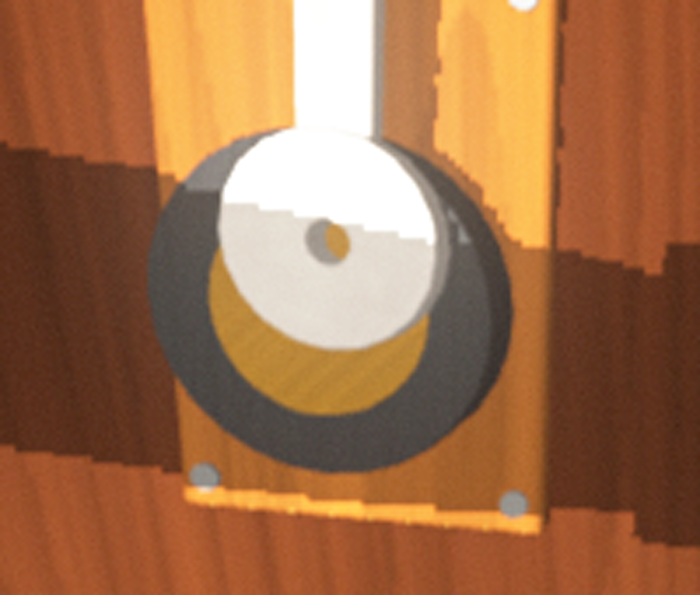

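View pics/crop1.png

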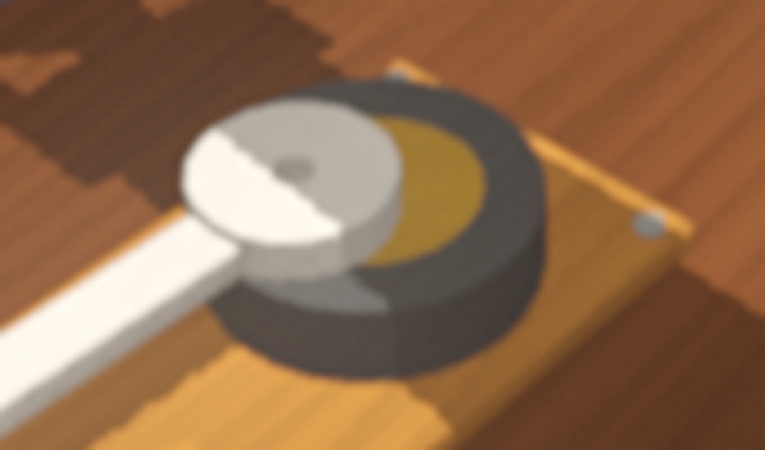

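```bash
cat > ring.py <<'E'
from m import *
def ring(cam,verbose=True):
    c=vision.read_camera(cam); f=c["frame"].astype(int)
    P,u,v=pts(c,np.ones(f.shape[:2],bool)); W=np.full(f.shape,np.nan); W[v,u]=P
    out={}
    hsv=cv2.cvtColor(c["frame"],cv2.COLOR_RGB2HSV).astype(int)
    near=(np.hypot(W[...,0]-.535,W[...,1]-.042)<.075)
    top=near&(abs(W[...,2]-.042)<.0045)
    dark=top&(hsv[...,1]<80)
    brass=top&(hsv[...,1]>120)
    rng=np.random.default_rng(0)
    for n,mk,r in (("ring",top,.054),("brass",brass&(np.hypot(W[...,0]-.535,W[...,1]-.042)<.045),None)):
        m8=cv2.morphologyEx(mk.astype(np.uint8),cv2.MORPH_OPEN,np.ones((3,3)))
        cs=cv2.findContours(m8,cv2.RETR_EXTERNAL,cv2.CHAIN_APPROX_NONE)[0]
        cn=max(cs,key=cv2.contourArea)[:,0,:].astype(float)
        pp=plane(c,cn[:,0],cn[:,1],.042)
        best=None
        for _ in range(2000):
            a=pp[rng.choice(len(pp),3,False)]
            M=np.c_[2*a,np.ones(3)]
            if abs(np.linalg.det(M))<1e-9: continue
            s=np.linalg.solve(M,(a**2).sum(1)); rr=np.sqrt(max(s[2]+s[0]**2+s[1]**2,0))
            if n=="ring" and not .051<rr<.057: continue
            if n=="brass" and not .025<rr<.04: continue
            e=abs(np.hypot(*(pp-s[:2]).T)-rr)<.0008
            if best is None or e.sum()>best.sum(): best=e
        x,rms=fitc(pp[best]); x2,_=fitc(pp[best],r or x[2])
        print(cam,n,best.sum(),len(pp),x.round(4),x2.round(4),round(rms,5))
    return c,W
E
python3 - <<'E'
from ring import *
for cam in ["wrist","side","scene"]: ring(cam)
# eye-hole via wrist
c=vision.read_camera("wrist")
print(plane(c,np.array([153.7]),np.array([128.9]),.058))
# lamp head/bar direction, board dir
P,u,v=pts(c,np.ones((420,560),bool))
E
```

```text
wrist ring 221 367 [0.5322 0.0413 0.0533] [0.5323 0.0417] 0.00034
wrist brass 96 166 [0.5309 0.0401 0.0332] [0.5309 0.0401] 0.00037
side ring 111 229 [0.5303 0.0426 0.0542] [0.5302 0.0425] 0.00044
side brass 41 88 [0.5308 0.039  0.0326] [0.5308 0.039 ] 0.00044
scene ring 60 144 [0.5363 0.039  0.054 ] [0.5363 0.039 ] 0.00046
scene brass 24 49 [0.5339 0.0387 0.0335] [0.5339 0.0387] 0.00046
[[0.54396677 0.06171911]]
```

Request:
jog_arm(commands="-0.045 -0.012 0 0 0 0; -0.09 -0.024 0 0 0 0; -0.135 -0.035 0 0 0 0; -0.135 -0.035 0 0 0 0")

```text
time: 2.05
eef_pos: [0.5374, -0.0351, 0.2307]
tcp_rot: [0.708, 0.707, -0.0, -0.001]
contact_force: [0.4, -0.3, -0.7]
opening: 1.003
```

Run:
```python
from ring import *
s=get_state(); print(s["time"],s["eef_pos"],s["tcp_rot"],s["contact_force"])
c,W=ring("wrist"); save(c,"w1"); f=c["frame"]
e=((np.hypot(W[...,0]-.543,W[...,1]-.06)<.05)&(abs(W[...,2]-.058)<.003)).astype(np.uint8)
cn=max(cv2.findContours(e,cv2.RETR_EXTERNAL,cv2.CHAIN_APPROX_NONE)[0],key=cv2.contourArea)[:,0,:].astype(float)
pp=plane(c,cn[:,0],cn[:,1],.058); s=pp[:,1]<.078
print("eye",fitc(pp[s]),fitc(pp[s],.032))
cv2.imwrite("pics/w1c.png",cv2.resize(f[60:300,150:420,::-1],None,fx=2.5,fy=2.5,interpolation=cv2.INTER_CUBIC))
x,y=proj(c,[.5435,.0625,.058]); print(x,y, proj(c,[.531,.041,.042]))
```

```text
2.05 [ 0.53738676 -0.03507982  0.23066743] [ 7.07559779e-01  7.06653035e-01 -4.58231302e-04 -6.61678810e-04] [ 0.37369351 -0.30907096 -0.70838115]
wrist ring 233 373 [0.5313 0.0407 0.0529] [0.5317 0.0414] 0.00031
wrist brass 84 168 [0.5305 0.0392 0.0321] [0.5305 0.0392] 0.00037
eye (array([0.54292968, 0.06212048, 0.03111672]), np.float64(0.0002715893805434908)) (array([0.54291949, 0.06310905]), np.float64(0.0007349416161815317))
288.00600945913675 91.27697054302025 (np.float64(275.8185343390993), np.float64(113.96045949657113))
```

View pics/w1c.png

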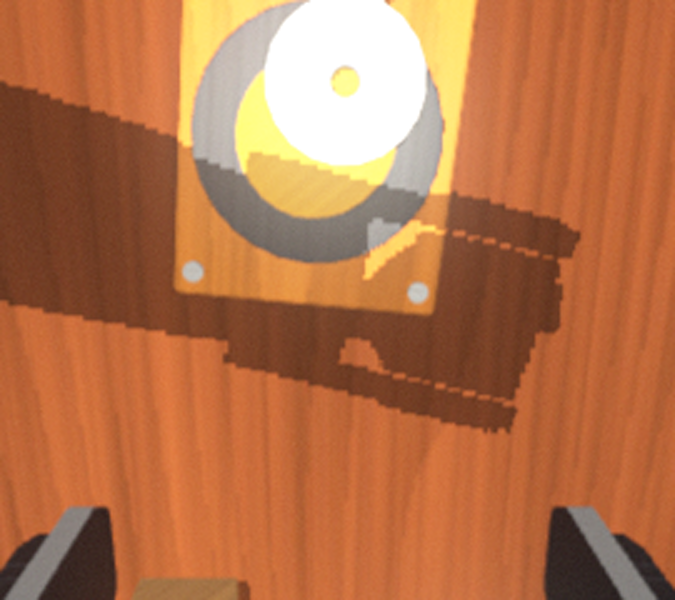

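Request:
jog_arm(commands="-0.02 -0.06 0 0 0 0; -0.04 -0.12 0 0 0 0; -0.06 -0.18 0 0 0 0; -0.084 -0.23 0 0 0 0; -0.084 -0.23 0 0 0 0; -0.084 -0.23 0 0 0 0", gripper=60)

```text
time: 2.85
eef_pos: [0.4569, -0.2652, 0.2316]
tcp_rot: [0.707, 0.707, 0.0, 0.0]
contact_force: [0.2, -0.2, -0.5]
opening: 0.602
```

Run:
```python
from m import *
s=get_state(); print(s["time"],s["eef_pos"],s["tcp_rot"],s["contact_force"])
c=vision.read_camera("wrist"); save(c,"w2"); f=c["frame"].astype(int)
P,u,v=pts(c,np.ones(f.shape[:2],bool)); W=np.full(f.shape,np.nan); W[v,u]=P
red=(np.hypot(W[...,0]-.455,W[...,1]+.232)<.03)&(f[...,0]>110)&(f[...,1]<60)&(W[...,2]>.05)
top=red&(W[...,2]>.0755)
vv,uu=np.nonzero(top); print(red.sum(),top.sum(), W[red].min(0),W[red].max(0), W[top].mean(0), plane(c,np.array([uu.mean()]),np.array([vv.mean()]),.078))
bt=(np.hypot(W[...,0]-.455,W[...,1]+.232)<.06)&(abs(W[...,2]-.042)<.003)
vv,uu=np.nonzero(bt); b=plane(c,uu+0.,vv+0.,.042); print(b.min(0),b.max(0),(b.min(0)+b.max(0))/2)
```

```text
2.85 [ 0.45686066 -0.26522001  0.23155567] [7.07251876e-01 7.06961565e-01 3.03783591e-04 1.91822794e-04] [ 0.21616498 -0.22001686 -0.53398693]
49 33 [ 0.44838134 -0.23742994  0.06336194] [ 0.46137029 -0.22150606  0.07916614] [ 0.45540133 -0.22758539  0.07753152] [[ 0.45539936 -0.22748465]]
[ 0.42687711 -0.25843089] [ 0.48292547 -0.20254705] [ 0.45490129 -0.23048897]
```

View pics/w2.png

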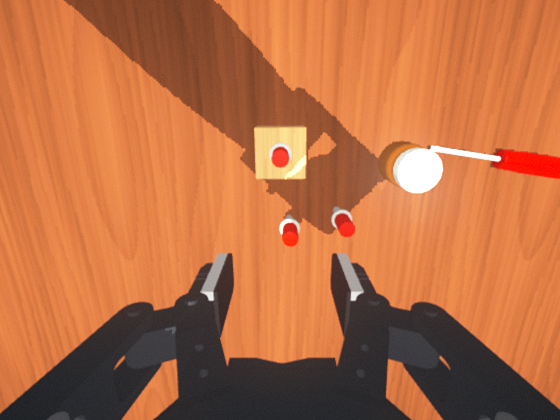

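Request:
jog_arm(commands="-0.0015 0.0345 0 0 0 0; -0.0015 0.0345 -0.05 0 0 0; -0.0015 0.0345 -0.1 0 0 0; -0.0015 0.0345 -0.14 0 0 0; -0.0015 0.0345 -0.17 0 0 0; -0.0015 0.0345 -0.18 0 0 0; -0.0015 0.0345 -0.182 0 0 0; -0.0015 0.0345 -0.182 0 0 0", gripper=50)

```text
time: 3.9
eef_pos: [0.4557, -0.2308, 0.0507]
tcp_rot: [0.707, 0.707, 0.0, 0.001]
contact_force: [0.4, -0.6, -0.1]
opening: 0.503
```

Run:
```python
from m import *
s=get_state(); print(s["time"],s["eef_pos"],s["tcp_rot"],s["contact_force"])
c=vision.read_camera("side"); 
cv2.imwrite("pics/s3.png",cv2.resize(c["frame"][120:290,300:480,::-1],None,fx=3.5,fy=3.5,interpolation=cv2.INTER_CUBIC))
```

```text
3.9 [ 0.45566916 -0.23083841  0.05073296] [7.06837527e-01 7.07374666e-01 1.70783131e-04 1.32785488e-03] [ 0.39259896 -0.60131814 -0.11772397]
```

View pics/s3.png

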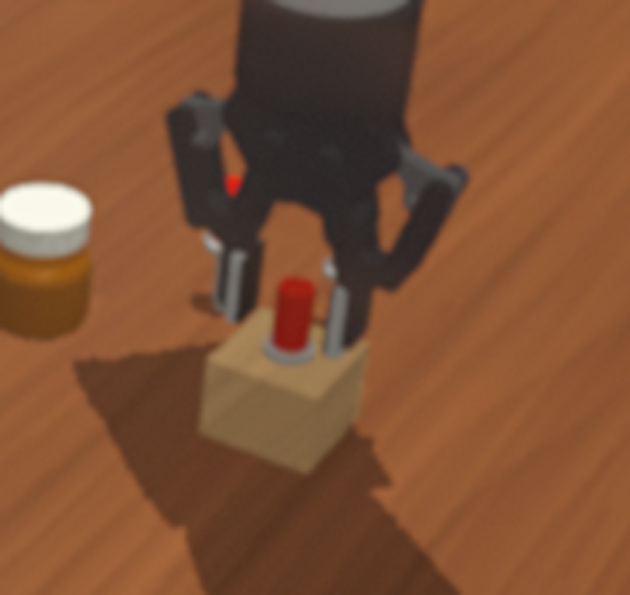

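Request:
jog_arm(commands="0 0 -0.002 0 0 0; 0 0 -0.002 0 0 0; 0 0 -0.002 0 0 0; 0 0 -0.002 0 0 0; 0 0 -0.002 0 0 0; 0 0 -0.002 0 0 0", gripper=5, grip_force=60)

```text
time: 4.7
eef_pos: [0.455, -0.231, 0.0482]
tcp_rot: [0.707, 0.707, 0.0, 0.001]
contact_force: [-1.2, 0.0, 5.2]
opening: 0.188
```

Run:
```python
from m import *
s=get_state(); print(s["time"],s["eef_pos"],s["tcp_rot"],s["contact_force"],s["opening"])
```

```text
4.7 [ 0.45503122 -0.23096518  0.04819955] [7.07114699e-01 7.07098509e-01 4.79148093e-05 7.06733018e-04] [-1.15260974  0.0441452   5.22876866] 0.18848085014516844
```

Request:
jog_arm(commands="0 0 0.01 0 0 0; 0 0 0.05 0 0 0; 0 0 0.1 0 0 0; 0.02 0.06 0.1 0 0 0; 0.04 0.12 0.1 0 0 0; 0.06 0.18 0.1 0 0 0; 0.07 0.22 0.1 0 0 0; 0.088 0.25 0.1 0 0 0; 0.088 0.25 0.1 0 0 0; 0.088 0.25 0.1 0 0 0")

```text
time: 5.95
eef_pos: [0.5418, 0.0192, 0.1469]
tcp_rot: [0.707, 0.707, -0.001, -0.0]
contact_force: [-0.2, -0.4, -1.2]
opening: 0.189
```

Run:
```python
from m import *
s=get_state(); print(s["time"],s["eef_pos"],s["tcp_rot"],s["contact_force"],s["opening"])
t=s["eef_pos"]
for cam in ["side","scene","wrist"]:
    c=vision.read_camera(cam); save(c,cam+"4"); f=c["frame"].astype(int)
    x,y=map(int,proj(c,t)); print(cam,x,y, "tip pred",proj(c,t-[0,0,.0442]))
    x0=max(x-60,0);y0=max(y-40,0)
    cv2.imwrite(f"pics/{cam}4c.png",cv2.resize(c["frame"][y0:y0+110,x0:x0+120,::-1],None,fx=5,fy=5,interpolation=cv2.INTER_CUBIC)); print(x0,y0)
```

```text
5.95 [0.54181762 0.01922378 0.14687793] [ 7.07034115e-01  7.07179085e-01 -5.81189207e-04 -4.05825316e-04] [-0.22990421 -0.38676929 -1.21272428] 0.1893322369579757
side 243 217 tip pred (np.float64(244.3394087971505), np.float64(245.37944784321667))
183 177
scene 350 162 tip pred (np.float64(347.1747425402795), np.float64(182.56067223460775))
290 122
wrist 281 265 tip pred (np.float64(281.709084613302), np.float64(233.37959126817447))
221 225
```

View pics/side4c.png

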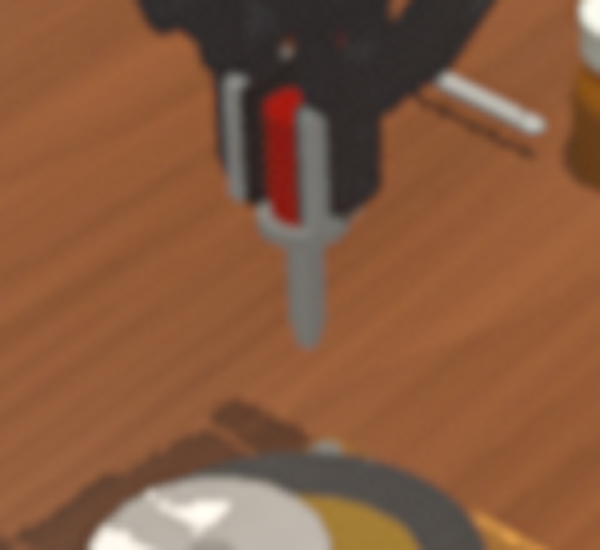

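View pics/scene4c.png

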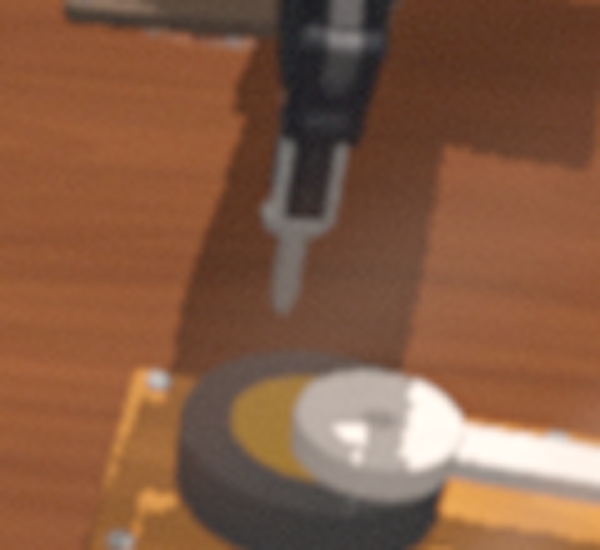

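View pics/wrist4.png

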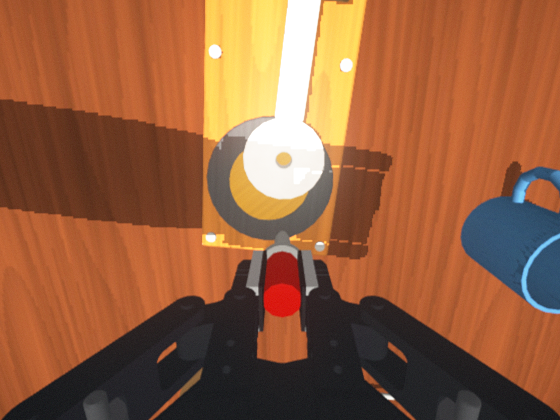

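Run:
```python
from ring import *
s=get_state(); print(s["time"],s["eef_pos"])
c,W=ring("wrist"); f=c["frame"]
cv2.imwrite("pics/w5.png",cv2.resize(f[100:260,200:360,::-1],None,fx=3.7,fy=3.7,interpolation=cv2.INTER_CUBIC))
print(plane(c,np.array([284.]),np.array([159.]),.058),proj(c,[.5433,.0622,.058]))
```

```text
6.1 [0.54196063 0.01858987 0.14710508]
wrist ring 280 480 [0.5314 0.0411 0.053 ] [0.5318 0.0414] 0.00028
wrist brass 122 213 [0.5305 0.0401 0.0331] [0.5305 0.0401] 0.00033
[[0.54377935 0.06246001]] (np.float64(283.3812357382505), np.float64(159.3371836910503))
```

View pics/w5.png

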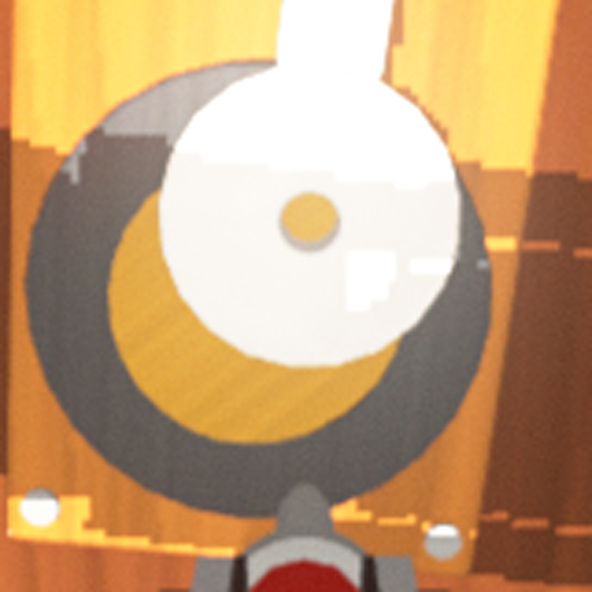

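Request:
jog_arm(commands="0.001 0.022 0 0 0 0; 0.001 0.043 0 0 0 0; 0.001 0.043 -0.02 0 0 0; 0.001 0.043 -0.036 0 0 0; 0.001 0.043 -0.038 0 0 0; 0.001 0.043 -0.038 0 0 0")

```text
time: 6.9
eef_pos: [0.5436, 0.0621, 0.1093]
tcp_rot: [0.707, 0.707, -0.0, -0.0]
contact_force: [-0.4, 0.1, -0.4]
opening: 0.191
```

Run:
```python
from m import *
s=get_state(); print(s["time"],s["eef_pos"],s["tcp_rot"],s["contact_force"],s["opening"])
t=s["eef_pos"]; im=[]
for cam in ["side","scene","wrist"]:
    c=vision.read_camera(cam)
    x,y=map(int,proj(c,[.5435,.0625,.058]))
    x0=max(x-40,0);y0=max(y-50,0)
    print(cam,x0,y0,"eye px",proj(c,[.5435,.0625,.058]),"tip",proj(c,t-[0,0,.0442]))
    im.append(cv2.resize(c["frame"][y0:y0+80,x0:x0+80,::-1],(400,400),interpolation=cv2.INTER_CUBIC))
cv2.imwrite("pics/p6.png",np.hstack(im[:2])); cv2.imwrite("pics/p6w.png",im[2])
```

```text
6.9 [0.54355179 0.06207448 0.10932888] [ 7.07372284e-01  7.06841171e-01 -7.09259800e-05 -7.07665918e-05] [-0.41097931  0.1461411  -0.43959542] 0.1906327532961585
side 184 237 eye px (np.float64(224.06439145844246), np.float64(287.68180654990636)) tip (np.float64(223.97904988910264), np.float64(283.36218032582065))
scene 326 154 eye px (np.float64(366.74066269749886), np.float64(204.4685782213337)) tip (np.float64(367.12274856793044), np.float64(201.48973509504586))
wrist 240 179 eye px (np.float64(280.84383613455606), np.float64(229.47024638599984)) tip (np.float64(280.90792690985324), np.float64(234.0394520150069))
```

View pics/p6.png

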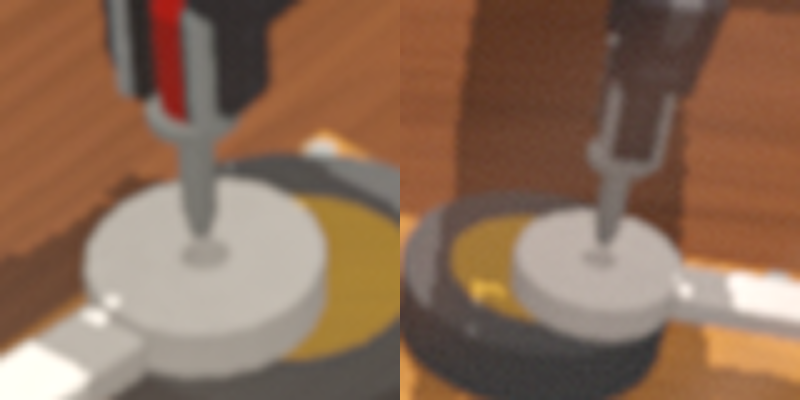

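View pics/p6w.png

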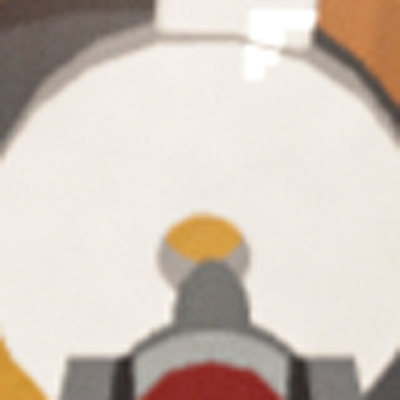

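Request:
jog_arm(commands="-0.0005 0 -0.004 0 0 0; -0.0005 0 -0.008 0 0 0; -0.0005 0 -0.012 0 0 0; -0.0005 0 -0.015 0 0 0; -0.0005 0 -0.015 0 0 0")

```text
time: 7.68
eef_pos: [0.5427, 0.0626, 0.0939]
tcp_rot: [0.707, 0.707, -0.0, -0.0]
contact_force: [0.4, -1.4, -0.9]
opening: 0.191
```

Request:
jog_arm(commands="0 0 -0.001 0 0 0; 0 0 -0.002 0 0 0; 0 0 -0.003 0 0 0; 0 0 -0.004 0 0 0; 0 0 -0.004 0 0 0")

```text
time: 8.3
eef_pos: [0.5429, 0.0625, 0.0902]
tcp_rot: [0.707, 0.707, -0.0, -0.0]
contact_force: [-0.2, 0.5, -1.0]
opening: 0.191
```

Run:
```python
from m import *
s=get_state(); print(s["time"],s["eef_pos"],s["tcp_rot"],s["contact_force"],s["opening"])
t=s["eef_pos"]; im=[]
for cam in ["side","wrist"]:
    c=vision.read_camera(cam)
    x,y=map(int,proj(c,[.5435,.0625,.058]))
    x0=max(x-40,0);y0=max(y-50,0)
    im.append(cv2.resize(c["frame"][y0:y0+80,x0:x0+80,::-1],(400,400),interpolation=cv2.INTER_CUBIC))
cv2.imwrite("pics/p7.png",np.hstack(im[:2]))
```

```text
8.3 [0.54291424 0.06253313 0.09021369] [ 7.07114857e-01  7.07098697e-01 -7.49079092e-05 -8.10778703e-05] [-0.15700032  0.51493106 -1.03959651] 0.19094132098048344
```

View pics/p7.png

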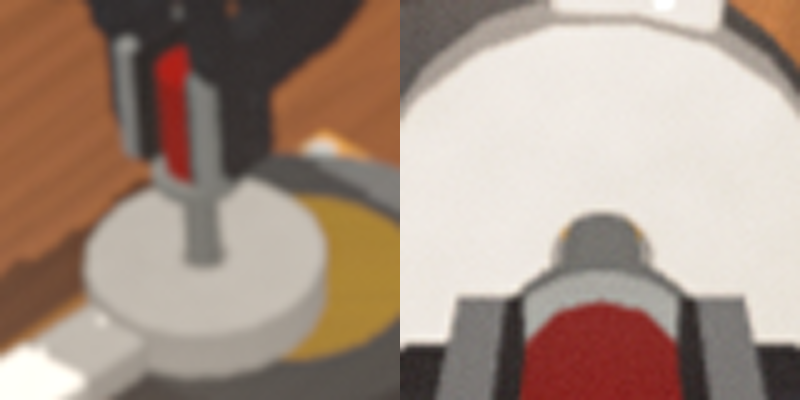

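Request:
jog_arm(commands="-0.002 -0.004 0 0 0 0; -0.004 -0.008 0 0 0 0; -0.006 -0.012 0 0 0 0; -0.0077 -0.0146 0 0 0 0; -0.0077 -0.0146 0 0 0 0; -0.0077 -0.0146 -0.002 0 0 0; -0.0077 -0.0146 -0.0025 0 0 0; -0.0077 -0.0146 -0.0025 0 0 0")

```text
time: 9.4
eef_pos: [0.5351, 0.0478, 0.0876]
tcp_rot: [0.707, 0.707, -0.0, -0.0]
contact_force: [-1.0, -0.2, -1.8]
opening: 0.193
```

Request:
jog_arm(commands="0 0 -0.0007 0 0 0; 0 0 -0.0014 0 0 0; 0 0 -0.0014 0 0 0")

```text
time: 9.78
eef_pos: [0.5352, 0.0479, 0.0863]
tcp_rot: [0.707, 0.707, -0.0, -0.0]
contact_force: [0.2, -0.5, -0.3]
opening: 0.19
```

Request:
jog_arm(commands="0 0 -0.0005 0 0 0; 0 0 -0.0005 0 0 0")

```text
time: 10.02
eef_pos: [0.5353, 0.0479, 0.086]
tcp_rot: [0.707, 0.707, 0.0, 0.0]
contact_force: [0.3, 0.3, -0.0]
opening: 0.189
```

Request:
jog_arm(commands="0 0 -0.0005 0 0 0; 0 0 -0.0005 0 0 0")

```text
time: 10.28
eef_pos: [0.5355, 0.0479, 0.0859]
tcp_rot: [0.707, 0.707, 0.0, 0.0]
contact_force: [-2.0, -0.6, 3.6]
opening: 0.189
```

Request:
jog_arm(commands="-0.0014 0.0005 -0.0005 0 0 0; -0.0029 0.001 -0.0005 0 0 0; -0.0029 0.001 -0.0005 0 0 0")

```text
time: 10.65
eef_pos: [0.5339, 0.0487, 0.0859]
tcp_rot: [0.707, 0.707, 0.001, 0.002]
contact_force: [2.4, -0.4, 2.9]
opening: 0.185
```

Request:
jog_arm(commands="-0.0015 0 0 0 0 0; -0.003 -0.0002 0 0 0 0; -0.003 -0.0002 0 0 0 0")

```text
time: 11.02
eef_pos: [0.5298, 0.0489, 0.0854]
tcp_rot: [0.707, 0.707, 0.001, 0.0]
contact_force: [3.4, 0.2, 5.2]
opening: 0.191
```

Request:
jog_arm(commands="-0.0014 -0.0006 0 0 0 0; -0.0028 -0.0013 0 0 0 0; -0.0028 -0.0013 0 0 0 0")

```text
time: 11.4
eef_pos: [0.5245, 0.0478, 0.0833]
tcp_rot: [0.707, 0.707, -0.001, -0.002]
contact_force: [-0.2, 1.7, -1.7]
opening: 0.187
```

Request:
jog_arm(commands="0 0 0 0 0 0; 0 0 -0.001 0 0 0; 0 0 -0.002 0 0 0; 0 0 -0.002 0 0 0")

```text
time: 11.9
eef_pos: [0.5262, 0.0475, 0.0826]
tcp_rot: [0.707, 0.707, -0.0, -0.0]
contact_force: [-0.0, 1.1, -1.4]
opening: 0.191
```

Request:
jog_arm(commands="0 0 -0.001 0 0 0; 0 0 -0.002 0 0 0; 0 0 -0.003 0 0 0; 0 0 -0.003 0 0 0")

```text
time: 12.4
eef_pos: [0.5265, 0.0474, 0.0798]
tcp_rot: [0.707, 0.707, -0.0, -0.0]
contact_force: [-0.8, 1.3, -0.5]
opening: 0.193
```

Request:
jog_arm(commands="0 0 -0.001 0 0 0; 0 0 -0.002 0 0 0; 0 0 -0.003 0 0 0; 0 0 -0.003 0 0 0")

```text
time: 12.9
eef_pos: [0.5266, 0.0474, 0.0768]
tcp_rot: [0.707, 0.707, -0.0, 0.0]
contact_force: [-0.7, 0.3, -0.3]
opening: 0.184
```

Request:
jog_arm(commands="0 0 -0.0015 0 0 0; 0 0 -0.003 0 0 0; 0 0 -0.0045 0 0 0; 0 0 -0.006 0 0 0; 0 0 -0.006 0 0 0")

```text
time: 13.52
eef_pos: [0.5265, 0.0474, 0.0707]
tcp_rot: [0.707, 0.707, -0.0, 0.0]
contact_force: [-0.3, 0.3, -1.3]
opening: 0.194
```

Request:
jog_arm(commands="0 0 -0.0015 0 0 0; 0 0 -0.003 0 0 0; 0 0 -0.0045 0 0 0; 0 0 -0.0055 0 0 0; 0 0 -0.0055 0 0 0")

```text
time: 14.15
eef_pos: [0.5266, 0.0474, 0.0652]
tcp_rot: [0.707, 0.707, -0.0, 0.0]
contact_force: [0.0, 1.4, -1.0]
opening: 0.189
```

Request:
jog_arm(commands="0 0 -0.0005 0 0 0; 0 0 -0.001 0 0 0; 0 0 -0.0015 0 0 0; 0 0 -0.0015 0 0 0")

```text
time: 14.65
eef_pos: [0.5267, 0.0474, 0.0643]
tcp_rot: [0.707, 0.707, -0.0, -0.0]
contact_force: [-2.4, 1.4, 2.9]
opening: 0.191
```

Request:
jog_arm(commands="0 0 -0.0005 0 0 0; 0 0 -0.0005 0 0 0")

```text
time: 14.9
eef_pos: [0.5268, 0.0474, 0.0642]
tcp_rot: [0.707, 0.707, -0.0, 0.0]
contact_force: [-2.9, 1.8, 5.5]
opening: 0.191
```

Run:
```python
from m import *
s=get_state(); print(s["time"],s["eef_pos"],s["contact_force"],s["opening"])
im=[]
for cam in ["side","scene"]:
    c=vision.read_camera(cam)
    x,y=map(int,proj(c,[.527,.047,.058]))
    x0=max(x-40,0);y0=max(y-50,0)
    im.append(cv2.resize(c["frame"][y0:y0+80,x0:x0+80,::-1],(400,400),interpolation=cv2.INTER_CUBIC))
cv2.imwrite("pics/p8.png",np.hstack(im[:2]))
```

```text
14.9 [0.5267886  0.0474355  0.06417635] [-2.88735585  1.84939239  5.47954626] 0.19108804638292912
```

View pics/p8.png

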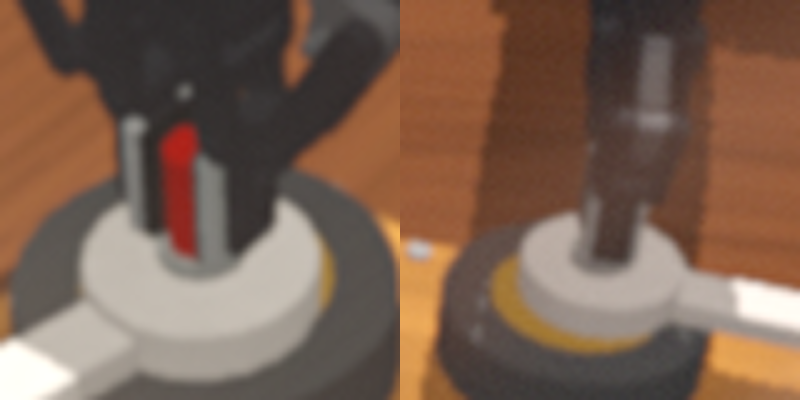

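Request:
jog_arm(commands="0 0 0.0008 0 0 0; 0 0 0.0008 0 0 0; 0 0 0.0008 0 0 0; 0 0 0.0008 0 0 0; 0 0 0.0008 0 0 0", gripper=50)

```text
time: 15.62
eef_pos: [0.5266, 0.0474, 0.0642]
tcp_rot: [0.707, 0.707, -0.0, 0.0]
contact_force: [-0.3, -1.3, -0.4]
opening: 0.497
```

Request:
jog_arm(commands="0 0 0.01 0 0 0; 0 0 0.03 0 0 0; 0 0 0.06 0 0 0; 0 0 0.1 0 0 0; 0 -0.05 0.13 0 0 0; 0 -0.08 0.13 0 0 0; 0 -0.08 0.13 0 0 0")

```text
time: 16.5
eef_pos: [0.527, -0.0342, 0.1956]
tcp_rot: [0.708, 0.706, 0.001, 0.001]
contact_force: [1.1, 0.3, -0.6]
opening: 0.498
```

Run:
```python
from m import *
s=get_state(); print(s["time"],s["eef_pos"],s["contact_force"],s["opening"])
im=[]
for cam in ["side","scene","wrist"]:
    c=vision.read_camera(cam); save(c,cam+"9"); f=c["frame"].astype(int)
    x,y=map(int,proj(c,[.527,.047,.058]))
    x0=max(x-40,0);y0=max(y-50,0)
    im.append(cv2.resize(c["frame"][y0:y0+80,x0:x0+80,::-1],(400,400),interpolation=cv2.INTER_CUBIC))
    P,u,v=pts(c,np.ones(f.shape[:2],bool)); W=np.full(f.shape,np.nan); W[v,u]=P
    near=np.hypot(W[...,0]-.527,W[...,1]-.047)<.03
    red=near&(f[...,0]>100)&(f[...,1]<60)&(f[...,2]<60)
    eye=near&(abs(W[...,2]-.058)<.004)
    head=(np.hypot(W[...,0]-.55,W[...,1]-.25)<.06)&(W[...,2]>.065)&(W[...,2]<.09)
    print(cam,"red",red.sum(),"z top",np.percentile(W[red][:,2],[5,50,95,100]).round(4),"mean",W[red].mean(0).round(4),"eye z",np.median(W[eye][:,2]).round(4),"head z",np.median(W[head][:,2]).round(4) if head.any() else None)
cv2.imwrite("pics/p9.png",np.hstack(im[:2]))
```

```text
16.5 [ 0.52697785 -0.03416007  0.19559643] [ 1.05277429  0.26404123 -0.58883703] 0.4982160105063924
side red 247 z top [0.0695 0.0877 0.0949 0.0956] mean [0.5237 0.0517 0.0854] eye z 0.0583 head z 0.0728
scene red 1 z top [0.0667 0.0667 0.0667 0.0667] mean [0.5364 0.0486 0.0667] eye z 0.0571 head z 0.0718Traceback (most recent call last):
  File "<stdin>", line 14, in <module>
    return _quantile_unchecked(
        a, q, axis, out, overwrite_input, method, keepdims, weights)
    return _ureduce(a,
                    func=_quantile_ureduce_func,
    ...<5 lines>...
                    overwrite_input=overwrite_input,
                    method=method)
    r = func(a, **kwargs)
    result = _quantile(arr,
                       quantiles=q,
    ...<2 lines>...
                       out=out,
                       weights=wgt)
    slices_having_nans = np.isnan(arr[-1, ...])
                                  ~~~^^^^^^^^^
IndexError: index -1 is out of bounds for axis 0 with size 0
```

View pics/side9.png

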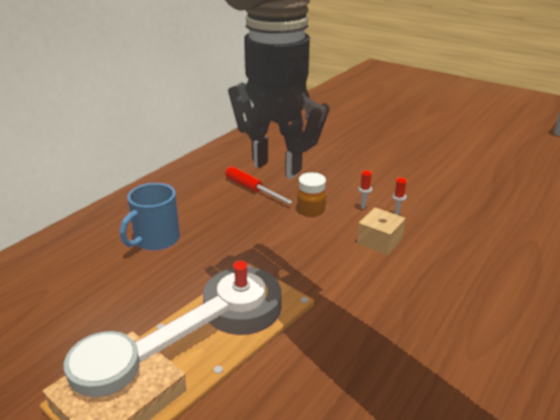

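View pics/scene9.png

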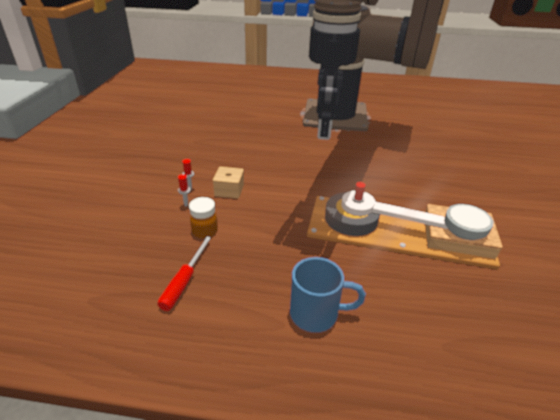

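Run:
```python
from h import *
s=get_state(); print(s["time"],np.abs(s["dq"]).max(),s["contact_force"])
print(ctrl.sign_off())
```

```text
16.65 0.011753759788376287 [ 0.77744144  0.58502879 -0.85842464]
the job is handed in; nothing more can be done
None
```

The lamp is joined and the job handed in at 16.65 s, but `sign_off` gave no verdict.

**What I did:** I took the leftmost red-knobbed pin, the one in the wooden block. I put it into the eye with no noticeable contact force. I then dragged the eye onto the bush and felt along the 8 mm circle at readings of up to about 5 N. The pin dropped into the hole on the front-left side (+y, slightly −x) of the bracket's centre. I pushed it down until the collar met the eye at about 5.5 N, then let go and backed off.

**Last checks:**
- **Pin:** the knob top measured about 95 mm in the side view, against the 94 mm expected with the collar on the eye. It looks upright in both outer views.
- **Lamp arm:** the eye top measured 57–58 mm, and the lamp head lies on the cork rest.
- **Other things:** the jar, screwdriver, mug and the two look-alike pins appear where they were. I judged that from the pictures and did not measure it.
- **Forces:** the highest contact force reported at the end of a move was 5.5 N, well under 45 N. I did not see the forces during the moves.

**What failed or fell short:** the final check script stopped with an error on the wrist camera, because no red showed in its view. The end check therefore rests on the side and scene cameras. The scene view gave only one red pixel, so the knob height comes from the side camera alone.

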